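Load the tape dispenser in a craft workshop

TASK

Load the tape stand: slide the blue roll onto the rod first, then the yellow roll, then push the black end cap onto the rod end until the whole stack is pressed tight against the rod's buffer collar with no gaps, and let go. The rod's height is not known exactly, so feel for it and be gentle: never push on the stand, rod or stack with more than 25 N. Leave the red roll, the cup and the jar alone.

Things in the scene. Friction and masses are not known exactly. Their poses are not given: they have to be found in the camera images.
- stand: Plywood base plate (110 x 170 x 14 mm) with a slotted wooden post (top 151 mm up), fixed to the table. Origin on the table top 20 mm before the post (which spans y = 20 to 52 mm), z up. A horizontal aluminium rod, 16 mm in diameter, leaves the post along the stand's own -y, straight above the line x = 0 of this frame. Nothing may be pushed against stand, rod or stack with over 25 N.
- collar (a point): Point at table height straight below the middle of the rod's flat stop face (a black buffer washer, 26 mm across, that springs back up to 4 mm, 4 N per mm); y = -10 mm in the stand's frame, axes as the stand. The rod's height is NOT reported: it is clamped level in a slot, its axis anywhere from 95 to 125 mm above the table; feel for its top from above, or look.
- tip (a point): Point at table height straight below the rod's free tip; y = -74 mm in the stand's frame. The rod gives 1 mm per 5 N up or down. It narrows from 16 to 12 mm over its last 6 mm. A brass spring ball sticks 3 mm out of the underside 12 mm from the tip: rolls pass it easily; the cap is snug over it and drags with 4 to 9 N until home.
- rest: Low rack (34 x 222 x 20 mm), fixed to the table, with two level aluminium rails along its own y, 20 mm apart, 8 mm in diameter, tops 20 mm above the table. On it lie three rolls and the cap in a row, in any order, about 52 mm apart, bores along the rack's own y. Origin on the table under the middle, z up.
- blue_c (a point): Centre of the blue tape roll: 53 mm across (ten flat facets, one pair upright, to be pinched across the rack), 22 mm wide, bore 20 mm in diameter right through, 60 g. Its own y is the bore axis. On the rack the centre is 45 mm above the table.
- yellow_c (a point): Centre of the yellow tape roll, same form and size as the blue one.
- red_c (a point): Centre of the red tape roll, same form and size; a spare that stays on the rack.
- cap_c (a point): Centre (half-way along, on the axis) of the black end cap: 39 mm across with ten flat facets, one pair upright, 34 mm long, 50 g. Its own y is its axis; the blind bore, 18 mm in diameter, 28 mm deep, opens in its +y face (towards the rack's +y); the -y end is closed, with a brass dot. It is home against the stack before the rod reaches the bottom. On the rack the centre is 37 mm up.
- cup: White loose cup, 72 mm across, 65 mm high, origin under its middle. Leave alone.
- jar: Amber loose jar with red lid, 60 mm across, 85 mm high, origin under its middle. Leave alone.
There are look-alikes about, which are no part of the job. Leave any pink look-alike of the stand alone.

How it is judged (in metres and radians):
On the way, in this order (a step that is already met when the one before it is completed fails the run):
1. the blue roll is threaded well onto the rod, while the yellow roll is not (y of blue_c in the frame of stand above -0.055 m and x of blue_c in the frame of stand between -0.006 and 0.006 m and height (world z) of blue_c between 0.088 and 0.13 m and angle between the y axis of blue_c and the y axis of stand, either way round below 0.2 rad and distance between yellow_c and stand above 0.15 m), for 0.2 s.
2. the yellow roll is threaded on after it (y of yellow_c in the frame of stand above -0.06 m and x of yellow_c in the frame of stand between -0.006 and 0.006 m and height (world z) of yellow_c between 0.088 and 0.13 m and angle between the y axis of yellow_c and the y axis of stand, either way round below 0.2 rad), for 0.2 s.
At the end, for the whole second after the job is handed in: On the rod, from the collar outwards: blue roll, yellow roll, cap, with gaps of at most 2.5 mm between buffer, rolls and cap (the buffer may stay pressed), hanging on the rod (centres above 88 mm) and square to it, all at rest and released (y of blue_c in the frame of stand between -0.0235 and -0.015 m and y of yellow_c in the frame of stand between -0.0455 and -0.037 m and y of cap_c in the frame of stand between -0.0735 and -0.065 m and distance between blue_c and yellow_c below 0.0245 m and distance between yellow_c and cap_c below 0.0305 m and x of cap_c in the frame of stand between -0.004 and 0.004 m and height (world z) of each of blue_c, yellow_c, cap_c above 0.088 m and angle between the y axis of cap_c and the y axis of stand, either way round below 0.12 rad and angle between the y axis of each of blue_c, yellow_c and the y axis of stand, either way round below 0.15 rad and linear speed of each of cap, blue, yellow below 0.02 m/s); the robot touches nothing.
It fails at once if something is pushed against the stand, rod or stack with more than 25 N (35 N for the cap on the rod, as the spring ball's own pinch of about 12 N counts there) (contact force between any of the fingers, the arm, blue, yellow and stand above 25 N or contact force between yellow and blue above 25 N or contact force between cap and yellow above 25 N or contact force between cap and stand above 35 N).
It fails at once if the red roll is moved by more than 20 mm (distance of red_c from where it was at the start of the episode above 0.02 m).
It fails at once if the cup is moved by more than 20 mm (distance of cup from where it was at the start of the episode above 0.02 m).
It fails at once if the jar is moved by more than 20 mm (distance of jar from where it was at the start of the episode above 0.02 m).
It also fails if it takes over 70 s, if anything falls off the work surface, if the arm or the gripper's body presses on something with over 40 N, if the wrist force passes 120 N, or if a joint passes its speed limit or range.

ROBOT

A 6-joint arm with a two-finger parallel gripper is mounted at the origin on the work surface. World frame = base frame: x ahead of the robot, y to its left, z up, the work surface at z = 0. Lengths are in mm, angles in rad, forces in N, time in s.
With the tool pointing down it reaches from about 350 to 725 mm from the base axis. Payload 6 kg.
Tool frame: the origin (TCP) lies on the centre line of the jaws, within the pads' length; the fingertips stand 19 mm ahead of it and the grasp point (between the pads) is the TCP (manip.tip_reach is the z of the fingertips in the tool frame, in mm); z points along the fingers, y is the line along which they close (so a half turn about z gives the same grasp; the last joint's range is limited). The gripper opens to 85 mm and grips with 20 to 120 N. Pads are 22 mm wide; open, the fingers measure 114 mm over their backs; the gripper's body (76 mm by 85 mm) begins 54 mm behind the grasp point. The pads swing forward as they close: fully open they stand 13 mm farther back than shut.
Start: joints at [1.487, 0.04, 0.085, 0, -1.615, -0.334], TCP at [243.422, 548.378, 225.061] pointing down, gripper open.
Joint ranges: [-2.56, 2.56], [-1.29, 2.01], [-1.08, 1.49], [-3.29, 1.98], [-2.81, -0.18], [-2.99, 2.99]. Speed limits (rad/s): [2.57, 2.57, 3.01, 3.14, 3.14, 3.14].

INTERFACE

Orientations are given as a unit quaternion [w, x, y, z].
In Python, from rig import manip gives the robot as it stands. Calls block until the motion is done:
- manip.move_ptp(position, orientation): joint-space move of the TCP to a pose.
- manip.line_to(position, ori=None, speed=150): straight line of the TCP; ori=None keeps the orientation; speed is the mean speed in mm/s.
- manip.movej(angles): joint-space move.
- manip.grip(opening, squeeze=None): finger opening in mm; squeeze is the grip in N (None keeps the last); returns when the fingers have stopped.
- manip.sleep(seconds).
- manip.inverse_kinematics(position, orientation): joint angles nearest the present ones, or None.
- manip.get_image(name): name is "scene" or "top" or "wrist"; returns (picture, depth): 480x640x3 uint8, red, green, blue; 480x640 float32, mm along the optical axis (not along the pixel's ray), 0 where there is no reading.
- manip.get_calibration(name): a dict with "mtx" (3x3 intrinsics, pixels), "eye" and "attitude" of the camera in the world. Camera axes: x right, y down, z forward; pixel columns grow to the right and rows downward; lengths in mm; the calibration is good to about 2 mm. The wrist camera is an equidistant fisheye: a pixel r from the principal point sees the ray r / f radians off the axis. A picture is of the moment at which its call begins: read the wrist's pose just before it. get_calibration takes no time and is no camera call; for the wrist camera it gives the pose at the moment of the call.
A pose or a line that the arm cannot do raises manip.Unreachable and nothing moves.
- manip.close_job(): hands the job in; it is judged then, once.
Readings, each from a call of its own:
- manip.current_time(): time.
- manip.current_qpos(): joint angles.
- manip.current_joint_velocities(): joint speeds.
- manip.current_joint_torque(): joint torques, N m.
- manip.current_position(): TCP position.
- manip.current_orientation(): TCP orientation.
- manip.current_wrist_force(): force on the tool from outside, world axes, zero at the start.
- manip.current_moment(): the same for the moment, N m.
- manip.current_width(): finger opening in mm.
- manip.current_finger_force(): force on a finger pad.
Only numpy, scipy, OpenCV 4.12 (cv2) and the standard library are available. Lean on these libraries where they do the work, as an engineer would, in place of code of your own. Each camera call takes 0.05 s, during which the arm holds its last target. There are 200 camera calls.

## Working session

There is one attempt and no reset: what is moved stays moved. The work goes in short steps, each a Python script; the robot and the scene stay as the last script left them, time stands still between calls to the robot, and variables do not carry over. Pictures are saved under pics/ and viewed, at most 10 in all, crops included, and the job is handed in when it is done.

```bash
ls; mkdir -p pics; python3 - <<'E'
from rig import manip
import cv2,numpy as np
for n in("top","scene"):
    p,d=manip.get_image(n); cv2.imwrite(f"pics/{n}0.png",p[:,:,::-1]); np.save(f"{n}d.npy",d); c=manip.get_calibration(n); print(n,c)
print(manip.current_time(),manip.current_orientation(),manip.tip_reach)
E
```

```text
pics
top {'mtx': array([[561.86852261,   0.        , 315.91775867],
       [  0.        , 561.86852261, 242.73901736],
       [  0.        ,   0.        ,   1.        ]]), 'eye': array([ 419.06545908,  114.08716478, 1335.68019414]), 'attitude': array([-0.03060582,  0.7114712 , -0.70160751,  0.02487807])}
scene {'mtx': array([[475.6304988 ,   0.        , 321.69497124],
       [  0.        , 475.6304988 , 242.3530313 ],
       [  0.        ,   0.        ,   1.        ]]), 'eye': array([1170.02133636,  272.15246451,  674.90310595]), 'attitude': array([-0.25079742,  0.54685269,  0.73024589, -0.32371858])}
0.1 [ 7.91761319e-04  9.78260962e-01 -2.07376114e-01 -9.91890972e-05] 19.0
```

View pics/top0.png

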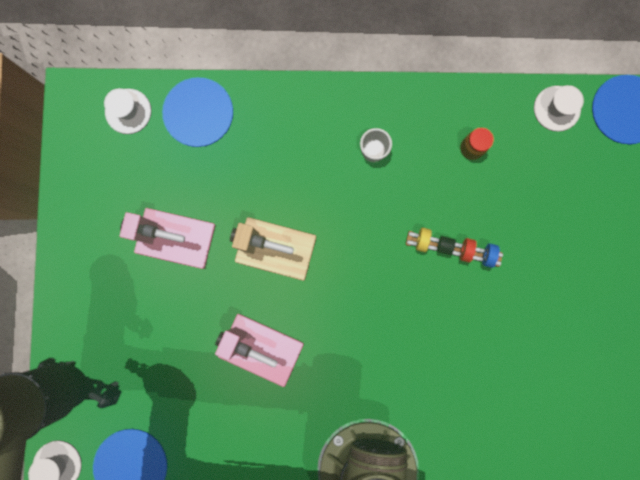

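View pics/scene0.png

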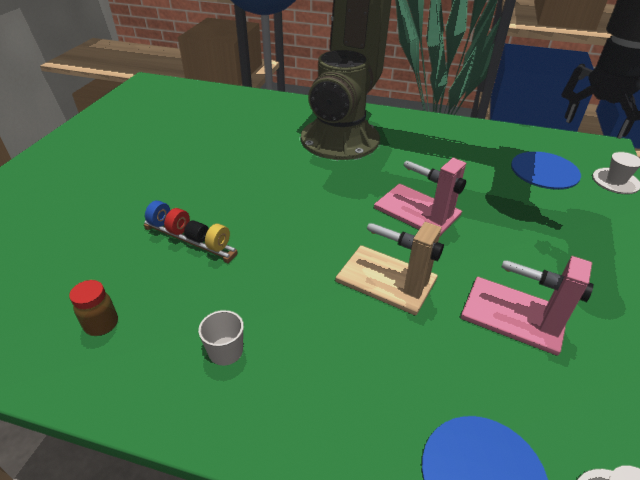

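The wooden stand is at about (275,248) in the top view with its rod pointing right. The rack runs from (410,238) to (500,260), in the order yellow, black cap, red, blue. The jar is at (479,143) and the cup at (376,147). Next I'll get coarse positions from the top camera.

```bash
cat > h.py <<'E'
from rig import manip
import cv2,numpy as np
from scipy.spatial.transform import Rotation as R
def q2R(q): return R.from_quat([q[1],q[2],q[3],q[0]])
def ray(cal,u,v,fish=False):
    m=cal['mtx']; x=(u-m[0,2])/m[0,0]; y=(v-m[1,2])/m[1,1]
    if fish:
        r=np.hypot(x,y); k=np.tan(r)/r if r>1e-9 else 1; x*=k;y*=k
    return q2R(cal['attitude']).apply([x,y,1.])
def atz(cal,u,v,z,fish=False):
    d=ray(cal,u,v,fish); return cal['eye']+d*(z-cal['eye'][2])/d[2]
def snap(fn,crop=None,scale=1):
    cal=manip.get_calibration("wrist"); p,d=manip.get_image("wrist")
    np.savez(fn,p=p,d=d,**cal); cv2.imwrite(f"pics/{fn}.png",p[:,:,::-1]); return cal,p,d
def down(yaw):
    # tool z down, tool y (closing line) along world direction angle yaw
    y=np.array([np.cos(yaw),np.sin(yaw),0]); z=np.array([0,0,-1.]); x=np.cross(y,z)
    q=R.from_matrix(np.stack([x,y,z],1)).as_quat(); return np.array([q[3],q[0],q[1],q[2]])
E
python3 - <<'E'
from h import *
c=manip.get_calibration("top"); P=cv2.imread("pics/top0.png"); d=np.load("topd.npy")
h=cv2.cvtColor(P,cv2.COLOR_BGR2HSV)
for n,(u,v),z in [("yellow",(425,240),70),("cap",(447,245),57),("red",(469,250),70),("blue",(492,256),70),("rail+",(410,239),20),("rail-",(501,260),20),("rodtip",(292,251),118),("rodcol",(262,243),118),("post",(238,238),151),("jar",(480,140),85),("cup",(376,145),65),("pinktip",(277,362),118)]:
    print(n,atz(c,u,v,z).round(),"depthz",(c['eye']+ray(c,u,v)*d[v,u]).round()[2])
print(manip.get_calibration("wrist"))
q=manip.current_orientation();print(q2R(q).as_matrix().round(2))
E
```

```text
yellow [ 528. -121.   70.] depthz 71.0
cap [ 518. -174.   57.] depthz 58.0
red [ 507. -220.   70.] depthz 71.0
blue [ 494. -272.   70.] depthz 75.0
rail+ [534. -95.  20.] depthz 16.0
rail- [ 488. -308.   20.] depthz -0.0
rodtip [496. 176. 118.] depthz 120.0
rodcol [513. 242. 118.] depthz 127.0
post [520. 290. 151.] depthz 152.0
jar [ 755. -243.   85.] depthz 89.0
cup [746. -10.  65.] depthz 1.0
pinktip [258. 204. 118.] depthz 15.0
{'mtx': array([[371.64829954,   0.        , 325.22760714],
       [  0.        , 371.64829954, 237.50568436],
       [  0.        ,   0.        ,   1.        ]]), 'eye': array([306.25586622, 520.01424656, 372.52287534]), 'attitude': array([-0.07533918, -0.54007979,  0.8303797 ,  0.11448747])}
[[ 0.91 -0.41 -0.  ]
 [-0.41 -0.91 -0.  ]
 [ 0.    0.   -1.  ]]
```

```bash
python3 - <<'E'
from h import *
a=np.radians(-13)
for nm,p in [("rod",[500,200,230]),("blue",[494,-272,45]),("yel",[528,-121,45]),("rodlow",[505,240,110])]:
    for yw in(a,a+np.pi): print(nm,np.round(manip.inverse_kinematics(p,down(yw)),2) if manip.inverse_kinematics(p,down(yw)) is not None else None)
manip.move_ptp([500,190,250],down(a+np.pi)); manip.sleep(.3); snap("w_rod")
manip.move_ptp([515,-190,200],down(a+np.pi)); manip.sleep(.3); snap("w_rack")
print(manip.current_time(), manip.current_wrist_force())
a=np.load("w_rod.npz")['p'];b=np.load("w_rack.npz")['p']
cv2.imwrite("pics/both.png",cv2.resize(np.hstack([a,b])[:,:,::-1],(800,300),interpolation=cv2.INTER_AREA))
E
```

```text
rod [ 0.75 -0.12 -0.06  0.   -1.63  2.16]
rod [ 0.75 -0.12 -0.06  0.   -1.63 -0.98]
blue None
blue [-0.15 -0.   -0.29  0.   -1.28 -0.08]
yel [ 0.15 -0.06 -0.35  0.   -1.29  2.77]
yel [ 0.15 -0.06 -0.35  0.   -1.29 -0.37]
rodlow [ 0.8  -0.05 -0.22  0.   -1.41  2.11]
rodlow [ 0.8  -0.05 -0.22  0.   -1.41 -1.03]
3.85 [ 0.5184788  -0.42251939 -0.15328112]
```

View pics/both.png

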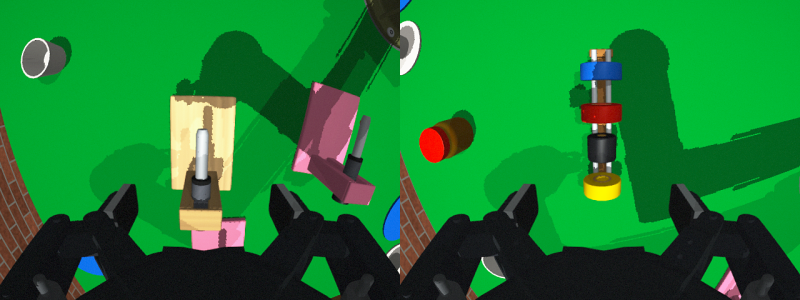

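The left view, over the stand, shows the rod with its tip at about (203,130) and its collar at about (201,185) in the half-scale image. The right view, over the rack, shows blue (601,70), red (601,113), cap (601,148) and yellow (601,187), top to bottom. I'll fit the geometry from the depth clouds.

```bash
cat >> h.py <<'E'
def cloud(cal,d):
    m=cal['mtx']; v,u=np.mgrid[:480,:640]; x=(u-m[0,2])/m[0,0]; y=(v-m[1,2])/m[1,1]; r=np.hypot(x,y)+1e-9
    k=np.where(r<1.3,np.tan(np.minimum(r,1.3))/r,0)
    c=np.stack([x*k,y*k,np.ones_like(x)],-1)*d[...,None]
    return q2R(cal['attitude']).apply(c.reshape(-1,3)).reshape(480,640,3)+cal['eye']
E
python3 - <<'E'
from h import *
f=np.load("w_rod.npz"); W=cloud(f,f['d']); p=f['p']; hsv=cv2.cvtColor(p,cv2.COLOR_RGB2HSV)
X,Y,Z=W[...,0],W[...,1],W[...,2]
near=(np.hypot(X-505,Y-215)<75)&(Z>85)&(Z<140)&(f['d']>0)
g=near&(hsv[...,1]<60)&(hsv[...,2]>90)   # grey rod
m=(g.astype(np.uint8)); n,l,s,_=cv2.connectedComponentsWithStats(m); k=1+s[1:,4].argmax(); g=l==k
print("rodbox",s[k])
P=W[g]; c=P[:,:2].mean(0); ev=np.linalg.svd(P[:,:2]-c)[2][0]; ev*=np.sign(ev[1])
t=(P[:,:2]-c)@ev; w=(P[:,:2]-c)@[ev[1],-ev[0]]
print("dir",ev,np.degrees(np.arctan2(-ev[0],ev[1])),"c",c,"t",np.percentile(t,[0,1,99,100]),"w",np.percentile(w,[1,50,99]))
for lo in range(-35,30,8):
    q=(t>lo)&(t<lo+8); 
    if q.sum()>20: print(lo,"top",np.percentile(P[q,2],[50,90,97]).round(1),"wmid",((np.percentile(w[q],2)+np.percentile(w[q],98))/2).round(2),np.ptp(np.percentile(w[q],[2,98])).round(1))
# post top
q=(np.hypot(X-520,Y-285)<45)&(Z>140)&(Z<165)&(hsv[...,1]>50); print("post top z",np.median(Z[q]),q.sum(), cv2.minAreaRect(W[q][:,:2].astype(np.float32)))
q=(np.hypot(X-505,Y-225)<130)&(Z>4)&(Z<24)&(hsv[...,0]<30)&(hsv[...,1]>40)&(hsv[...,1]<160); print("plate",cv2.minAreaRect(W[q][:,:2].astype(np.float32)),np.median(Z[q]))
q=(np.hypot(X-505,Y-215)<200)&(hsv[...,0]>45)&(hsv[...,0]<75)&(abs(Z)<30); print("table z",np.median(Z[q]))
f=np.load("w_rack.npz"); W=cloud(f,f['d']); hsv=cv2.cvtColor(f['p'],cv2.COLOR_RGB2HSV); X,Y,Z=W[...,0],W[...,1],W[...,2]; H,S,V=hsv[...,0],hsv[...,1],hsv[...,2]
near=(abs(X-512)<60)&(abs(Y+195)<130)&(Z>40)
for nm,mk,top in[("blue",(H>100)&(H<130)&(S>120),66),("red",((H<8)|(H>172))&(S>120),66),("yel",(H>20)&(H<35)&(S>120),66),("cap",(V<70)&(S<140),51)]:
    q=near&mk&(Z>top-12); r=cv2.minAreaRect(W[q][:,:2].astype(np.float32)); tp=q&(Z>np.percentile(Z[q],95)-3)
    print(nm,r,"ztop",np.percentile(Z[q],95),"topfacet",cv2.minAreaRect(W[tp][:,:2].astype(np.float32)),np.median(W[tp],0).round(1))
E
```

```text
rodbox [ 313  206   21   82 1541]
dir [0.25072675 0.9680579 ] -14.520521672198688 c [505.40079256 205.501127  ] t [-30.65060502 -30.26629368  32.54503296  33.50953593] w [-7.57286292e+00  7.29516434e-03  7.43847094e+00]
-35 top [121.8 123.8 124.3] wmid 0.12 11.6
-27 top [123.5 125.  125.5] wmid -0.05 14.6
-19 top [123.6 124.9 125.7] wmid -0.28 14.7
-11 top [123.4 125.  125.6] wmid -0.06 15.5
-3 top [123.7 125.1 125.5] wmid 0.08 14.9
5 top [123.6 125.1 125.8] wmid 0.24 14.3
13 top [123.6 125.2 125.5] wmid 0.07 14.4
21 top [123.6 124.9 125.2] wmid -0.16 14.5
29 top [123.6 124.9 125.2] wmid -0.3 14.5
post top z 150.3790663450026 2553 ((524.9360961914062, 282.063720703125), (33.07704544067383, 54.59624099731445), 75.43586730957031)
plate ((509.7608337402344, 223.01699829101562), (169.1925811767578, 109.51627349853516), 75.94134521484375) 13.524691021229671
table z -0.44159578354455675
blue ((502.0750427246094, -230.73089599609375), (107.82991027832031, 127.52305603027344), 75.92465209960938) ztop 310.47078414492984 topfacet ((506.2309875488281, -226.0660400390625), (62.78157043457031, 122.53280639648438), 77.59567260742188) [ 500.  -212.9  312. ]
red ((517.0987548828125, -192.80392456054688), (87.96370697021484, 99.16387176513672), 26.5930233001709) ztop 71.98987275254126 topfacet ((517.8124389648438, -193.04698181152344), (87.76608276367188, 99.21599578857422), 25.863388061523438) [ 510.4 -222.1   70.4]
yel ((520.3004150390625, -172.80303955078125), (125.41057586669922, 122.36393737792969), 32.891082763671875) ztop 71.79071327382795 topfacet ((517.9686279296875, -179.42935180664062), (115.2680435180664, 112.73394012451172), 31.72582244873047) [ 532.7 -122.3   70.4]
cap ((513.8345336914062, -194.08189392089844), (98.56329345703125, 112.7416763305664), 32.29743957519531) ztop 348.4158144026283 topfacet ((499.9652099609375, -256.8290100097656), (0.0, 0.0), 0.0) [ 500.  -256.8  348.4]
```

```bash
python3 - <<'E'
from h import *
f=np.load("w_rack.npz"); W=cloud(f,f['d']); hsv=cv2.cvtColor(f['p'],cv2.COLOR_RGB2HSV); X,Y,Z=W[...,0],W[...,1],W[...,2]; H,S,V=hsv[...,0],hsv[...,1],hsv[...,2]
near=(abs(X-512)<60)&(abs(Y+195)<130)&(Z>40)&(Z<80)
C={}
for nm,mk,top in[("blue",(H>100)&(H<130)&(S>120),66),("red",((H<8)|(H>172))&(S>120),66),("yel",(H>20)&(H<35)&(S>120),66),("cap",(V<90)&(S<140),50)]:
    q=near&mk&(Z>top-14); n,l,s,_=cv2.connectedComponentsWithStats(q.astype(np.uint8)); q=l==(1+s[1:,4].argmax())
    zt=np.percentile(Z[q],90)
    r=cv2.minAreaRect(W[q][:,:2].astype(np.float32)); tp=q&(Z>zt-3); r2=cv2.minAreaRect(W[tp][:,:2].astype(np.float32))
    C[nm]=np.array(r2[0]); print(nm,np.round(r[0],1),np.round(r[1],1),round(r[2],1),"zt",round(zt,1),"top",np.round(r2[0],1),np.round(r2[1],1),round(r2[2],1))
v=C['yel']-C['blue']; print(np.degrees(np.arctan2(-v[0],v[1])),np.hypot(*v))
q=(abs(X-512)<60)&(abs(Y+195)<160)&(Z>13)&(Z<24); r=cv2.minAreaRect(W[q][:,:2].astype(np.float32));print("rack",r)
E
```

```text
blue [ 499.  -274.1] [21.8 51.3] 78.1 zt 70.8 top [ 499.5 -274. ] [21.3 28.9] 77.2
red [ 510.4 -222.4] [21.7 51.3] 77.9 zt 70.9 top [ 510.9 -222.5] [21.5 28.8] 78.2
yel [ 532.9 -120.7] [22.7 50.4] 77.9 zt 70.8 top [ 533.1 -120.5] [22.8 28. ] 80.6
cap [ 521.4 -173.8] [34.5 38.6] 76.3 zt 56.6 top [ 521.3 -173.7] [34.4 23.6] 74.5
-12.323442289091313 157.21569727642853
rack ((511.9500427246094, -218.42318725585938), (182.90272521972656, 32.77928924560547), 77.15541076660156)
```

```bash
cat >> h.py <<'E'
RK=np.radians(-12.35)+np.pi; ST=np.radians(-14.3)+np.pi
U=np.array([np.sin(np.radians(14.3)),np.cos(np.radians(14.3)),0]); N=np.array([U[1],-U[0],0])  # stand y, x
T=np.array([497.7,175.8,0]); O=T+74*U   # stand origin (est)
AX=117.0
def sp(x,y,z): return O+N*x+U*y+np.array([0,0,z])
def F():
    f=np.mean([manip.current_wrist_force() for _ in range(3)],0); return np.array([f@N,f@U,f[2]])
def st(): p=np.array(manip.current_position()); return np.array([(p-O)@N,(p-O)@U,p[2]])
def pick(c,z,op,sq=40):
    manip.grip(op); manip.move_ptp([c[0],c[1],z+75],down(RK)); manip.line_to([c[0],c[1],z],speed=90)
    manip.grip(0,sq); print("width",manip.current_width()); manip.line_to([c[0],c[1],z+75],speed=120)
def creep(x,y0,y1,z,lim,f0,step=2,speed=30,lat=6):
    for y in np.arange(y0,y1+1e-6,step) if y1>y0 else np.arange(y0,y1-1e-6,-step):
        manip.line_to(sp(x,y,z),speed=speed); df=F()-f0
        print(round(y,1),df.round(1),end="; ")
        if abs(df[1])>lim or np.hypot(df[0],df[2])>lat: print("STOP"); return y
    print(); return y1
E
python3 - <<'E'
from h import *
pick([499.2,-274],47,70)
manip.move_ptp(sp(0,-115,AX+2),down(ST)); manip.sleep(.3); f0=F(); np.save("f0.npy",f0); print(f0,st(),manip.current_time())
snap("w_pre")
s,_=manip.get_image("scene"); cv2.imwrite("pics/s1.png",cv2.resize(s[200:320,320:480],(800,600),interpolation=cv2.INTER_CUBIC)[:,:,::-1])
E
```

```text
width 44.52458106901761
[-1.00483921 -0.3661193  -1.1667712 ] [   0.29566467 -115.47916936  118.95287414] 8.625
```

View pics/s1.png

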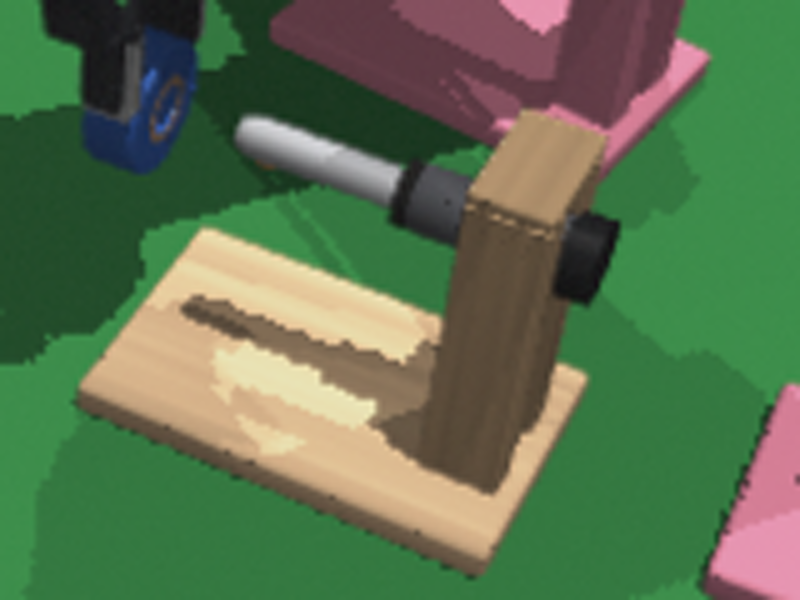

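View pics/w_pre.png

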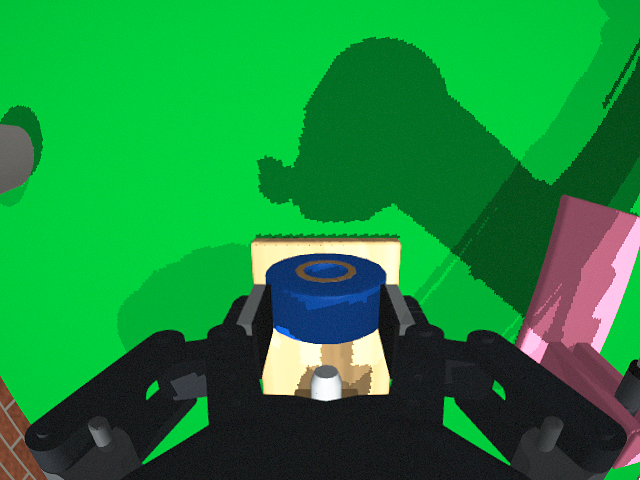

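The scene crop shows the blue roll hanging low between the fingertips, with its bore at about (168,105) against the rod tip at about (245,135). The wrist view shows it upright between the pads. The grip width of 44.5 mm means the fingers hold it above the flats. I'll measure where it really sits.

```bash
python3 - <<'E'
from h import *
f=np.load("w_pre.npz"); W=cloud(f,f['d']); hsv=cv2.cvtColor(f['p'],cv2.COLOR_RGB2HSV)
L=np.stack([(W-O)@N,(W-O)@U,W[...,2]],-1)
q=(hsv[...,0]>100)&(hsv[...,0]<130)&(hsv[...,1]>120)&(abs(L[...,0])<40)&(abs(L[...,1]+115)<40)
P=L[q]; print(len(P)); print("pct",np.percentile(P,[1,50,99],axis=0).round(1))
# top facet & face plane fits
top=P[(P[:,2]>np.percentile(P[:,2],98)-2.5)]
A=np.c_[top[:,:2],np.ones(len(top))]; print("top facet",np.linalg.lstsq(A,top[:,2],rcond=None)[0].round(3),np.percentile(top,[2,50,98],axis=0).round(1))
v,u=np.where(q); fm=q.copy(); 
face=P[P[:,2]<np.percentile(P[:,2],98)-12]; face=face[face[:,1]<np.percentile(face[:,1],30)+2]
A=np.c_[face[:,[0,2]],np.ones(len(face))]; print("face y=a x+b z+c",np.linalg.lstsq(A,face[:,1],rcond=None)[0].round(3),np.percentile(face,[2,50,98],axis=0).round(1))
b=(hsv[...,0]>8)&(hsv[...,0]<25)&(abs(L[...,0])<20)&(abs(L[...,1]+127)<9)&(L[...,2]>70); print("core ring",np.percentile(L[b],[2,50,98],axis=0).round(1),b.sum())
fd=(hsv[...,2]<70)&(abs(L[...,1]+115)<14)&(abs(abs(L[...,0])-30)<12)&(L[...,2]<150); print("finger low z",np.percentile(L[fd],[1,5],axis=0)[:,2].round(1))
g=(hsv[...,1]<60)&(hsv[...,2]>120)&(abs(L[...,0])<10)&(L[...,2]>110)&(L[...,2]<132)&(L[...,1]>-80)&(L[...,1]<-20);print("rod",g.sum(),np.percentile(L[g],[3,50,97],axis=0).round(1))
E
```

```text
8707
pct [[ -23.8 -132.5   94.7]
 [   0.5 -123.2  136.3]
 [  24.4 -106.1  219. ]]
top facet [-4.00000e-03 -1.99000e-01  1.91876e+02] [[ -33.1 -135.9  204.5]
 [   0.7 -127.6  218.6]
 [  34.2 -125.5  228.4]]
face y=a x+b z+c [-1.00000e-03  9.00000e-03 -1.27529e+02] [[-2.320e+01 -1.273e+02  9.420e+01]
 [ 1.000e-01 -1.266e+02  1.270e+02]
 [ 2.410e+01 -1.247e+02  1.417e+02]]
core ring [[ -15.9 -135.6   92.2]
 [   0.3 -127.   125.4]
 [  18.3 -125.4  226.4]] 715
finger low z [129.6 131.5]
rod 696 [[-6.900e+00 -7.390e+01  1.187e+02]
 [ 1.000e-01 -6.820e+01  1.229e+02]
 [ 7.000e+00 -6.110e+01  1.251e+02]]
```

```bash
python3 - <<'E'
from h import *
f=np.load("w_pre.npz"); W=cloud(f,f['d']); hsv=cv2.cvtColor(f['p'],cv2.COLOR_RGB2HSV)
L=np.stack([(W-O)@N,(W-O)@U,W[...,2]],-1)
q=(hsv[...,0]>100)&(hsv[...,0]<130)&(hsv[...,1]>120)&(abs(L[...,0])<40)&(abs(L[...,1]+115)<15)&(L[...,2]<155)
P=L[q]; m=(abs(P[:,0])<6)&(P[:,1]>-124)
A=np.c_[P[m][:,:2],np.ones(m.sum())]; print("top",np.linalg.lstsq(A,P[m][:,2],rcond=None)[0].round(3),np.percentile(P[m],[2,50,98],axis=0).round(1))
m=P[:,1]<-124.5; print("face",np.percentile(P[m],[1,50,99],axis=0).round(1))
b=(hsv[...,0]>8)&(hsv[...,0]<25)&(hsv[...,1]>60)&(abs(L[...,0])<20)&(abs(L[...,1]+127)<4)&(L[...,2]>85)&(L[...,2]<150)
print("core ring",np.percentile(L[b],[1,99],axis=0).round(1),b.sum())
print(manip.current_width(),manip.current_finger_force(),manip.current_position())
E
```

```text
top [9.00000e-03 1.02600e+00 2.55171e+02] [[-5.800e+00 -1.238e+02  1.045e+02]
 [ 1.000e-01 -1.170e+02  1.412e+02]
 [ 5.800e+00 -1.061e+02  1.424e+02]]
face [[ -23.9 -127.4   93. ]
 [   0.5 -126.6  126.9]
 [  24.8 -124.6  141.9]]
core ring [[ -12.5 -127.6  100.7]
 [  13.3 -126.2  128.1]] 417
44.47729093757338 32.8676672000438 [487.68461148 135.78451013 118.97985382]
```

```bash
python3 - <<'E'
from h import *
f0=np.load("f0.npy"); z=AX+3.5
manip.line_to(sp(-.3,-92,z),speed=60)
print(st())
y=creep(-.3,-90,-66,z,6,f0,step=3,lat=5)
print(y,st(),manip.current_time())
E
```

```text
[ -0.43220651 -91.70174745 120.31341794]
-90.0 [ 0.6 -0.  -0.3]; -87.0 [0.9 0.1 0.7]; -84.0 [ 0.3 -0.6  1.7]; -81.0 [1.4 0.8 0.8]; -78.0 [1.  0.1 0.7]; -75.0 [ 1.  -0.7  0.9]; -72.0 [1.9 0.8 0.2]; -69.0 [1.2 1.5 0.1]; -66.0 [ 1.4  1.  -0.2]; 
-66 [ -0.2970886  -65.77563683 120.47365948] 11.5083
```

```bash
python3 - <<'E'
from h import *
f0=np.load("f0.npy"); z0=AX+3.5
creep(-.3,-63,-54,z0,6,f0,step=3,lat=5)
fr=F(); 
for s in(1,-1):
    for k in np.arange(.5,4.1,.5):
        manip.line_to(sp(-.3,-54,z0+s*k),speed=20); manip.sleep(.05); d=F()-fr; print(s*k,d.round(1),end="; ")
        if abs(d[2])>2.5: break
    print(); manip.line_to(sp(-.3,-54,z0),speed=20)
for s in(1,-1):
    for k in np.arange(.5,4.1,.5):
        manip.line_to(sp(-.3+s*k,-54,z0),speed=20); manip.sleep(.05); d=F()-fr; print("x",-.3+s*k,d.round(1),end="; ")
        if abs(d[0])>2.5: break
    print(); manip.line_to(sp(-.3,-54,z0),speed=20)
print(st(),manip.current_time())
E
```

```text
-63.0 [ 1.8  1.3 -0.2]; -60.0 [ 0.5  1.2 -0.6]; -57.0 [1.  1.  0.1]; -54.0 [ 1.7 -0.6  0.2]; 
0.5 [ 0.   1.5 -2.2]; 1.0 [-0.5  1.9 -2.4]; 1.5 [-2.2 -1.   5.1]; 
-0.5 [-4.7 -1.  10.9]; 
x 0.2 [-7.2 -0.9 10. ]; 
x -0.8 [-2.6 -1.2  9.1]; 
[  0.18371809 -53.95872859 122.71428812] 15.3083
```

```bash
python3 - <<'E'
from h import *
print(manip.current_width(),manip.current_finger_force(),F(),st())
snap("w_on")
s,_=manip.get_image("scene"); a=cv2.resize(s[200:320,320:480],(400,300),interpolation=cv2.INTER_CUBIC)
b=cv2.resize(np.load("w_on.npz")['p'][200:440,160:480],(400,300))
cv2.imwrite("pics/s2.png",np.hstack([a,b])[:,:,::-1])
E
```

```text
37.312309298042976 35.060843378305435 [-3.84347917 -2.71024558  9.0599726 ] [  0.18371809 -53.95872859 122.71428812]
```

View pics/s2.png

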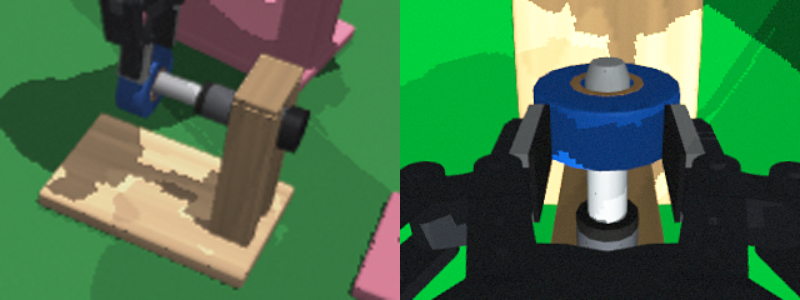

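The left crop shows blue threaded on the rod. The right crop shows the fingers have slid up its flanks: width is 37 mm with the roll hanging. I'll check where the fingertips really end before opening.

```bash
python3 - <<'E'
from h import *
for fn,yc in(("w_pre",-115.5),("w_on",-54)):
    f=np.load(fn+".npz"); W=cloud(f,f['d']); hsv=cv2.cvtColor(f['p'],cv2.COLOR_RGB2HSV)
    L=np.stack([(W-O)@N,(W-O)@U,W[...,2]],-1)
    q=(hsv[...,1]<90)&(abs(L[...,1]-yc)<16)&(abs(abs(L[...,0])-28)<16)&(L[...,2]<170)&(L[...,2]>85)
    for s in(-1,1):
        P=L[q&(np.sign(L[...,0])==s)]
        for z in range(90,165,8):
            m=(P[:,2]>=z)&(P[:,2]<z+8)
            if m.sum()>15: print(fn,s,z,m.sum(),"x",np.percentile(P[m,0],[5,50,95]).round(1),"y",np.percentile(P[m,1],[5,95]).round(1))
    b=(hsv[...,0]>100)&(hsv[...,0]<130)&(hsv[...,1]>120)&(abs(L[...,0])<40)&(abs(L[...,1]-yc)<25)&(L[...,2]<155)&(L[...,2]>80); print("blue",np.percentile(L[b],[1,50,99],axis=0).round(1))
E
```

```text
w_pre -1 130 239 x [-32.  -22.9 -17.9] y [-127.1 -106.1]
w_pre -1 138 384 x [-34.  -24.3 -21.6] y [-127.2 -110.5]
w_pre -1 146 450 x [-34.  -24.1 -21.6] y [-127.2 -110.2]
w_pre -1 154 457 x [-32.2 -22.8 -21.6] y [-127.2 -109.3]
w_pre -1 162 613 x [-32.  -23.2 -21.7] y [-127.9 -109.4]
w_pre 1 130 230 x [19.3 23.6 33. ] y [-127.1 -105.8]
w_pre 1 138 397 x [22.5 25.  34.9] y [-127.2 -111. ]
w_pre 1 146 432 x [22.5 25.3 34.9] y [-127.2 -110.4]
w_pre 1 154 452 x [22.4 23.7 32.8] y [-127.3 -109.5]
w_pre 1 162 610 x [22.5 24.1 32.5] y [-128.  -108.9]
blue [[ -23.  -127.2   94.6]
 [   0.5 -122.9  135.9]
 [  23.6 -106.1  142.3]]
w_on -1 114 19 x [-25.8 -25.5 -23.7] y [-65.2 -60. ]
w_on -1 130 123 x [-27.5 -19.6 -16.7] y [-65.6 -44.3]
w_on -1 138 337 x [-30.7 -21.8 -18.3] y [-65.8 -49.1]
w_on -1 146 393 x [-30.9 -21.4 -18.3] y [-65.7 -49.3]
w_on -1 154 446 x [-30.5 -21.1 -18.3] y [-65.8 -49.1]
w_on -1 162 648 x [-24.2 -19.7 -18.3] y [-65.9 -46.6]
w_on 1 130 103 x [18.9 20.1 25.3] y [-65.5 -50.1]
w_on 1 138 327 x [18.8 22.3 31. ] y [-65.7 -49.7]
w_on 1 146 384 x [18.9 22.5 31.2] y [-65.7 -49.9]
w_on 1 154 432 x [18.8 21.7 31.2] y [-65.8 -48.4]
w_on 1 162 660 x [18.8 20.2 24.6] y [-65.8 -46. ]
blue [[-23.5 -65.8  95.1]
 [  0.4 -61.4 135.6]
 [ 24.4 -44.5 140.4]]
```

The fingertips really end about 11 mm above the reported TCP, so I must grip about 22 mm lower. I'll regrip blue properly and slide it in.

```bash
python3 - <<'E'
from h import *
manip.grip(72); manip.sleep(.2); print("free",F(),st())
manip.line_to(sp(0.2,-54,93),speed=80); manip.sleep(.1); f0=F(); print("low",f0,st())
manip.grip(0,30); print("w",manip.current_width(),(F()-f0).round(1),st())
manip.line_to(sp(0.2,-54,95),speed=20); manip.sleep(.1); print((F()-f0).round(1))
y=creep(.2,-51,-24,95,6,f0,step=3,lat=7); print(y,st(),manip.current_time())
E
```

```text
free [ 0.60969719  0.06285323 -0.39889788] [ -0.30719475 -54.03208856 120.37495974]
low [ 1.15630444 -0.63878715 -0.06117799] [  0.42482318 -53.87438321  93.40292907]
w 52.26817808780981 [-1.8  0.5  2.8] [  0.40049588 -53.79212754  93.55792824]
[-0.8  0.8  0.2]
-51.0 [-1.4  0.1 -1.2]; -48.0 [-1.2  0.4 -0. ]; -45.0 [-1.4  0.5 -0.7]; -42.0 [-1.1 -0.3 -0.9]; -39.0 [-0.3  0.4 -1.4]; -36.0 [-0.8  0.3  0.4]; -33.0 [-1.2  0.3 -0.1]; -30.0 [-0.9 -0.  -0.2]; -27.0 [-0.9  1.2 -0.1]; -24.0 [-1.9  1.  -0.5]; 
-24 [  0.17770589 -23.8523707   94.96891844] 19.7833
```

```bash
python3 - <<'E'
from h import *
manip.grip(72); manip.line_to(sp(.2,-24,190),speed=150)
pick([533,-120.6],23,72,30)
manip.move_ptp(sp(0,-115,95),down(ST)); manip.sleep(.2); f0=F(); np.save("f0.npy",f0); print(f0,st(),manip.current_time())
f=snap("w_yel"); s,_=manip.get_image("scene"); a=cv2.resize(s[200:320,320:480],(400,300),interpolation=cv2.INTER_CUBIC)
b=cv2.resize(f[1][200:440,160:480],(400,300)); cv2.imwrite("pics/s3.png",np.hstack([a,b])[:,:,::-1])
W=cloud(f[0],f[2]); hsv=cv2.cvtColor(f[1],cv2.COLOR_RGB2HSV); L=np.stack([(W-O)@N,(W-O)@U,W[...,2]],-1)
for n,lo,hi,yc in(("yel",20,35,-115),("blue",100,130,-25)):
    q=(hsv[...,0]>lo)&(hsv[...,0]<hi)&(hsv[...,1]>120)&(abs(L[...,0])<40)&(abs(L[...,1]-yc)<20)&(L[...,2]<155)&(L[...,2]>80)
    if q.sum()>50: print(n,q.sum(),np.percentile(L[q],[1,50,99],axis=0).round(1))
E
```

```text
width 51.602830651882336
[ 0.44287258  0.80054009 -0.59867291] [   0.58354433 -115.94499026   94.87394592] 25.7333
yel 12612 [[ -24.1 -126.9   94.1]
 [   0.8 -123.4  134.3]
 [  25.5 -105.7  142.4]]
```

View pics/s3.png

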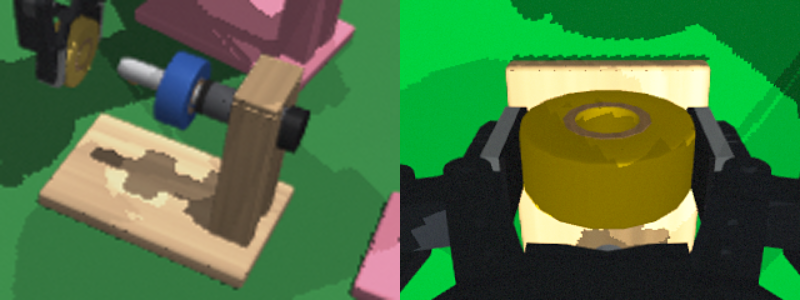

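Blue hangs on the rod near the collar at about (183,88) in the left crop, and yellow is held squarely at about (605,160) in the right one. Now I'll insert yellow.

```bash
python3 - <<'E'
from h import *
f0=np.load("f0.npy"); z=95.8
manip.line_to(sp(0,-94,z),speed=60)
y=creep(0,-91,-60,z,6,f0,step=3,lat=6)
if y>=-63: y=creep(0,-58,-46,z,6,f0,step=2,lat=7)
print(y,st(),manip.current_time())
if y>=-56:
    manip.grip(72); manip.sleep(.2); print(F()); manip.line_to(sp(0,y,190),speed=150)
    pick([521.4,-173.7],37-19,60,30)
    manip.move_ptp(sp(0,-130,98),down(ST)); manip.sleep(.2); f0=F(); np.save("f0.npy",f0); print(f0,st(),manip.current_time())
    f=snap("w_cap"); s,_=manip.get_image("scene"); a=cv2.resize(s[200:320,320:480],(400,300),interpolation=cv2.INTER_CUBIC)
    b=cv2.resize(f[1][200:440,160:480],(400,300)); cv2.imwrite("pics/s4.png",np.hstack([a,b])[:,:,::-1])
    W=cloud(f[0],f[2]); hsv=cv2.cvtColor(f[1],cv2.COLOR_RGB2HSV); L=np.stack([(W-O)@N,(W-O)@U,W[...,2]],-1)
    q=(abs(L[...,0])<12)&(abs(L[...,1]+130)<25)&(L[...,2]<150)&(L[...,2]>80); print("cap",q.sum(),np.percentile(L[q],[1,50,99],axis=0).round(1))
E
```

```text
-91.0 [-0.5 -0.6 -0.3]; -88.0 [-1.  -0.9  0.9]; -85.0 [-0.1 -0.6  0.2]; -82.0 [-0.7 -0.7  0.2]; -79.0 [-0.4 -0.3 -0.5]; -76.0 [-0.5 -0.  -0.5]; -73.0 [-0.1 -0.7 -0.4]; -70.0 [ 0.1 -0.3 -0.6]; -67.0 [-0.9 -1.6  0. ]; -64.0 [-0.4 -0.4 -0.7]; -61.0 [-0.3 -0.2 -0.1]; 
-58.0 [ 0.5 -0.7  0.1]; -56.0 [-1.4  0.1  0.3]; -54.0 [-1.1 -0.2 -1.1]; -52.0 [ 0.1 -0.7 -0.5]; -50.0 [-0.3 -0.5 -0.8]; -48.0 [-0.1 -0.4 -0.4]; -46.0 [-0.4 -0.3 -0. ]; 
-46 [-9.02776150e-03 -4.59274322e+01  9.57587526e+01] 30.8333
[-0.1855741   0.1899709  -0.28775327]
width 38.24145929739324
[-0.53800559 -0.17345631 -0.22570793] [   0.50717893 -130.86412287   97.86231448] 37.275
cap 7629 [[ -11.7 -148.5  100.5]
 [   0.  -139.7  133.9]
 [  11.7 -115.2  136.6]]
```

View pics/s4.png

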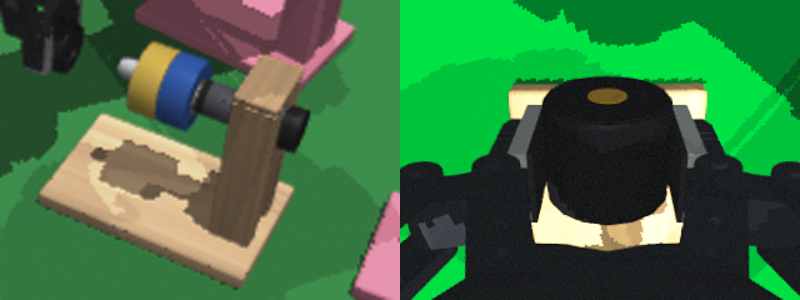

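Blue and yellow sit together on the rod at about (130–210,85) in the left crop. The cap is held squarely, brass dot outwards, at about (605,97) in the right one. Now I'll push the cap on with force feedback.

```bash
cat > cap.py <<'E'
from h import *
def push(x,z,y0,y1,lim,step=1.5):
    f0=np.load("f0.npy"); y=y0
    while y<=y1+1e-6:
        manip.line_to(sp(x,y,z),speed=20); d=F()-f0; print(round(y,1),d.round(1),(round(x,2),round(z,2)),end="; ")
        if d[1]<-lim or np.hypot(d[0],d[2])>9: print("STOP"); break
        if abs(d[2])>1.5: z+=np.clip(.08*d[2],-.4,.4)
        if abs(d[0])>1.5: x+=np.clip(.08*d[0],-.4,.4)
        y+=step
    print(st(),manip.current_width(),manip.current_time()); return x,y,z
E
python3 - <<'E'
from cap import *
manip.grip(0,60); print(manip.current_width())
manip.line_to(sp(0,-97,98.2),speed=60)
print(push(0,98.2,-95,-76,12))
E
```

```text
37.33882548483438
-95 [ 1.2  0.7 -0.6] (0, 98.2); -93.5 [ 0.8  0.8 -0.6] (0, 98.2); -92.0 [ 0.7  0.5 -0.1] (0, 98.2); -90.5 [ 0.3  0.5 -0.4] (0, 98.2); -89.0 [1.1 0.4 0.2] (0, 98.2); -87.5 [-0.4 -0.5  0.7] (0, 98.2); -86.0 [ 1.  -0.4 -0.2] (0, 98.2); -84.5 [-0.  -0.5 -0.4] (0, 98.2); -83.0 [-0.1  0.4 -0.5] (0, 98.2); -81.5 [ 0.4 -0.7 -0.3] (0, 98.2); -80.0 [ 0.6 -2.2 -1.7] (0, 98.2); -78.5 [ 0.5 -3.7 -1.3] (0, np.float64(98.06)); -77.0 [ 1.2 -3.1 -1.1] (0, np.float64(98.06)); [-3.25612955e-04 -7.71430319e+01  9.79644508e+01] 38.0068824388407 41.5417
(0, -75.5, np.float64(98.06214501614855))
```

```bash
python3 - <<'E'
from cap import *
print(push(0,98.06,-76,-68,12.5,step=.7))
E
```

```text
-76 [ 1.7 -4.1 -1.9] (0, 98.06); -75.3 [ 0.6 -4.2 -1.4] (np.float64(0.14), np.float64(97.91)); -74.6 [ 0.7 -4.5 -0.4] (np.float64(0.14), np.float64(97.91)); -73.9 [ 1.6 -3.6 -1.5] (np.float64(0.14), np.float64(97.91)); -73.2 [-0.2 -5.1 -1.4] (np.float64(0.27), np.float64(97.78)); -72.5 [-0.5 -5.3 -1.2] (np.float64(0.27), np.float64(97.78)); -71.8 [-0.  -6.2 -0.8] (np.float64(0.27), np.float64(97.78)); -71.1 [-0.4 -5.8 -0.8] (np.float64(0.27), np.float64(97.78)); -70.4 [ 0.2 -5.9 -1.6] (np.float64(0.27), np.float64(97.78)); -69.7 [-0.4 -7.6 -0.9] (np.float64(0.27), np.float64(97.66)); -69.0 [ 0.3 -8.4 -0.4] (np.float64(0.27), np.float64(97.66)); -68.3 [-0.7 -8.8  0.9] (np.float64(0.27), np.float64(97.66)); [  0.15776334 -69.74207575  97.57166693] 37.423253036044116 44.5417
(np.float64(0.2658369647824189), -67.59999999999997, np.float64(97.65508056669682))
```

```bash
python3 - <<'E'
from cap import *
print(push(.27,97.66,-67.8,-61,15.5,step=.5))
E
```

```text
-67.8 [ -0.4 -10.9  -0.1] (0.27, 97.66); -67.3 [  0.1 -10.8   0.5] (0.27, 97.66); -66.8 [ -0.  -12.1   0.2] (0.27, 97.66); -66.3 [  0.3 -13.8   0.5] (0.27, 97.66); -65.8 [  0.4 -14.    0.1] (0.27, 97.66); -65.3 [ -0.  -15.    0.5] (0.27, 97.66); -64.8 [ -1.  -16.1   1.8] (0.27, 97.66); STOP
[ 8.54940269e-02 -6.82509851e+01  9.73211559e+01] 37.899663043586344 46.2917
(0.27, -64.8, 97.66)
```

```bash
python3 - <<'E'
from h import *
manip.grip(66); manip.sleep(.2); print(F(),st())
manip.line_to(sp(.2,-66,200),speed=120); manip.line_to(sp(0,-45,260),speed=120); manip.sleep(.4)
f=snap("w_end"); W=cloud(f[0],f[2]); hsv=cv2.cvtColor(f[1],cv2.COLOR_RGB2HSV); H,S,V=[hsv[...,i] for i in range(3)]; L=np.stack([(W-O)@N,(W-O)@U,W[...,2]],-1)
for n,m in(("yel",(H>20)&(H<35)&(S>120)),("blue",(H>100)&(H<130)&(S>120)),("cap",(V<90)&(L[...,1]<-50))):
    q=m&(abs(L[...,0])<30)&(abs(L[...,1]+50)<60)&(L[...,2]<150)&(L[...,2]>122); print(n,np.percentile(L[q],[1,50,99],axis=0).round(1))
s,_=manip.get_image("scene"); a=cv2.resize(s[200:320,320:480],(400,300),interpolation=cv2.INTER_CUBIC)
b=cv2.resize(f[1][160:400,160:480],(400,300)); cv2.imwrite("pics/s5.png",np.hstack([a,b])[:,:,::-1]); print(manip.current_time())
E
```

```text
[-0.06178674 -0.71079393  0.11129474] [  0.25684778 -64.48260415  97.77271647]
yel [[-24.5 -53.8 123.1]
 [  0.2 -43.9 137.7]
 [ 25.3 -32.  142.1]]
blue [[-24.7 -74.1 123.5]
 [  0.2 -21.1 138.1]
 [ 24.9  -9.4 142. ]]
cap [[-17.6 -87.7 122.6]
 [  0.2 -71.6 132.9]
 [ 18.7 -53.8 136.3]]
49.0667
```

View pics/s5.png

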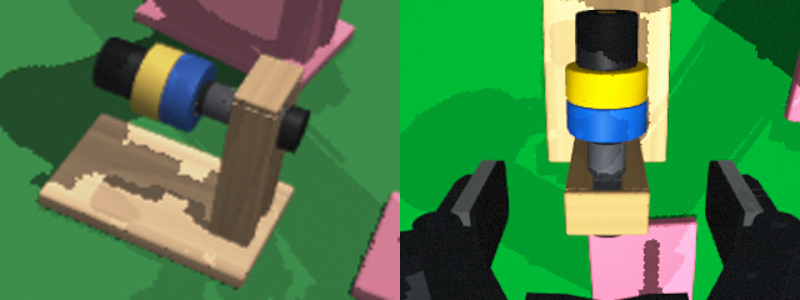

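The stack is tight: blue is at about −21 mm, yellow −43 and the cap −70.8 in the stand frame, and the fingers are clear of everything. I'm handing the job in.

```bash
python3 -c "
from rig import manip
print(manip.close_job())"
```

```text
the job is handed in; nothing more can be done
None
```

I loaded the stand in order (blue roll, yellow roll, black cap), pressed the stack tight with at most about 16 N of push, let go, and handed the job in at about 49 s; no verdict was returned.

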